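Wedge the diverter gate at its line

TASK

Swing the blue diverter gate on the packing bench round until it stands over the yellow line painted on the bench, then tap the orange wedge under the gate's free end until it jams: the gate's panel must end up lifted two or three millimetres off its rest, and not be forced up any further. Leave the gate on the line and the wedge jammed there by itself, and leave everything else on the bench where it is.

Things in the scene. Friction and masses are not known exactly. Their poses are not given: they have to be found in the camera images.
- hinge_foot (a point): point on the vertical hinge axis of the gate, at table height, in the middle of the post's square steel foot plate (70 x 70 x 6 mm, fixed). The post is 135 mm high. The gate reaches out from this axis. The x axis of this frame is the gate's direction at joint value 0; z is up.
- gate (a joint): angle of the gate about its hinge axis, rad, -0.5 to 1.0. The gate's direction (from hinge to free end) is the x axis of hinge_foot turned by this value CLOCKWISE seen from above; larger values bring the free end nearer the robot. The hinge is stiff (0.3 N m of friction, about 2 N pushes it): the gate stays where it is left.
- gate_tip (a point): point on top of the blue swing arm near the gate's free end, 210 mm from the hinge axis, 118 mm above the table; x axis from the hinge to the free end. The arm is level, 20 mm wide, ends 220 mm from the axis, underside at 102 mm, with a red stripe along its top. The plywood panel hangs below it on two sprung bolts.
- gate_shoe (a point): point of the swing arm's frame in the line of the shoe, 210 mm from the hinge axis, 13 mm above the table. The panel's free end has a round steel shoe below: a bar of 12 mm diameter, 24 mm long across the panel. The gap from shoe down to table differs from start to start, 7 to 15 mm, and no reading gives it (this point does not follow it): find it by feel.
- panel (a joint): lift of the panel above its rest on the hanger bolts, m: 0 at rest, stop at 0.008. The panel is 18 mm thick, 30 to 220 mm from the hinge axis, 20 to 83 mm above the table or up to 8 mm higher. Weight 4 N (give or take 15 %) and springs (3.5 N per mm of lift) press it down. Only the wedge can keep it up.
- mark_point (a point): point on the yellow line painted on the table (7 mm wide, flat, from 70 to 340 mm from the hinge axis, straight out from it), 210 mm from the hinge axis: the gate's tip must stand above it. The x axis of this frame points along the line away from the hinge.
- wedge_center (a point): grasp point of the loose orange wedge, half-way up, 9.5 mm above its flat underside. The wedge is 120 mm long, 40 mm wide, 28 mm high at its blunt heel, sloping evenly to 4 mm at its toe (rise 1 in 5), 100 g. The x axis of this frame points to the toe, 75 mm ahead of this point; the heel face is 45 mm behind it. The wedge is 19 mm high here.
- wedge: the same wedge; origin at the centre of its underside, 15 mm nearer the toe than the grasp point, x axis to the toe. Pushing it in takes 1.3 to 1.8 times the force with which the panel presses on it, so the jam is tight when the push has grown to 17 to 21 N; it does not slip back when left.
- shim: flat bare aluminium plate 100 x 45 x 6 mm, lies flat; too thin to jam anything; a bystander, origin at the centre of its underside
- spool: empty plywood spool, standing, 110 mm across, 80 mm high; a bystander, origin at the centre of its underside
- jar: glass jar with steel cap, 64 mm across, 85 mm high; a bystander, origin at the centre of its underside
- core: empty cardboard tape core, ring 84 mm across, 50 mm high; a bystander, origin at the centre of its underside
- bracket: steel angle bracket, foot 80 x 50 mm, upright leg 70 mm high at its +x end; a bystander, origin at the centre of its underside
- driver: screwdriver lying on the table; a bystander
There are look-alikes about, which are no part of the job. Of the things that look like the wedge, take the one that is farthest to the robot's left at the start.

How it is judged:
By the outcome, as a careful person would: the job done as asked, in the order asked, and still so for the second after the job is handed in, with the robot touching nothing.
It also fails if it takes over 72 s, if anything falls off the work surface, if the arm or the gripper's body presses on something with over 40 N, if the wrist force passes 120 N, or if a joint passes its speed limit or range.

ROBOT

A 7-joint arm with a two-finger parallel gripper is mounted at the origin on the work surface. World frame = base frame: x ahead of the robot, y to its left, z up, the work surface at z = 0. Lengths are in m, angles in rad, forces in N, time in s.
With the tool pointing down it reaches from about 0.4 to 0.85 m from the base axis. Payload 10.4 kg.
Tool frame: the origin (TCP) lies between the finger pads; the fingertips stand manip.finger_overhang ahead of it and the grasp point (between the pads) lies 11 mm behind it (manip.finger_overhang is the distance from the TCP to the fingertips, in m); x points along the fingers, z is the direction in which the jaws open and shut, and the axes are right-handed (so a half turn about x gives the same grasp; the last joint's range is limited). The gripper opens to 85 mm and grips with 20 to 120 N. Pads are 22 mm wide; open, the fingers measure 114 mm over their backs; the gripper's body (76 mm by 85 mm) begins 54 mm behind the grasp point. The pads swing forward as they close: fully open they stand 13 mm farther back than shut.
Start: joints at [-1.242, 0.332, -0.065, 1.46, 0.022, 1.35, -0.088], TCP at [0.215, 0.587, 0.239] pointing down, gripper open.
Joint ranges: [-2.6, 2.6], [-0.5, 2.12], [-1.47, 1.34], [0.16, 2.42], [-1.27, 4.41], [0.06, 2.06], [-2.6, 2.6]. Speed limits (rad/s): [2.22, 2.22, 2.79, 2.79, 3.14, 3.14, 3.14].

INTERFACE

Orientations are given as a unit quaternion [x, y, z, w].
In Python, from workcell import get_obs, camera, workorder, manip gives the robot as it stands. The module is installed in compiled form; this text tells all that it offers.
- The arm moves only by the tool play_rows, never from a script. Its argument "increments" is text: rows parted by semicolons, each of 4 numbers parted by spaces: the shift along the tool's x, y, z in m, then the turn about the tool's x in rad. A call has 1 to 20 rows; each row shifts and turns the pose as measured when the row begins, along the tool's axes as they then stand; what a row does not reach is not made up. A row lasts 1/10 s, in which the tool goes at most 50 mm and 8.59 degrees, less where a joint would pass 70% of its speed; a pose out of reach is approached as far as the arm can. A call is refused whole if a number of a shift passes 0.05 or a number of a turn 0.15, either way. A call with a gripper value outside its range is refused whole. "hand" is the gripper command: -1 is fully open, 1 is shut, values between are in proportion, set as the call begins (left out, the last holds). The fingers move at their own pace and stop on an object; "squeeze" is the grip in N (left out, the last holds). Time passes only in rows, so rows that do not move let the fingers close. It gives the time, the measured TCP pose, the force and the opening at its end, in the units of the state.
- get_obs(): the state, without advancing time (a new reading comes with each control period).
- camera(name): name is "side" or "top"; returns a dict with "img" (480x640x3 uint8, blue, green, red), "fov_y" (degrees; the focal length in pixels is half the picture's height over the tangent of half this angle, whatever the lens; pixels are square), "cx", "cy" (the principal point, pixels), "distortion" ([k1, k2, p1, p2, k3] as OpenCV has them; the pictures are not rectified), "R" (3x3) and "t" (3): a world point X has camera coordinates R X + t. Camera axes: x right, y down, z forward; pixel columns grow to the right and rows downward; lengths in m; the calibration is good to about 2 mm. A picture is of the moment at which its call begins. There is no depth.
- workorder.hand_in(): hands the job in, once; it reports no verdict.
The state is a dict: "clock": time; "joint_pos": joint angles; "joint_velocities": joint speeds; "tau": joint torques, N m; "position": TCP position; "ee_rot": TCP orientation; "ft_force": force on the tool from outside, world axes, zero at the start; "torque": the same for the moment, N m; "grip_width": opening from 0.0 (shut) to 1.0 (fully open).
Only numpy, scipy, OpenCV 4.12 (cv2) and the standard library are available. Lean on these libraries where they do the work, as an engineer would, in place of code of your own. Each camera call takes 0.05 s, during which the arm holds its last target.

## Working session

There is one attempt and no reset: what is moved stays moved. The work goes in short steps, Python scripts to look and compute and a tool call to move; the robot and the scene stay as the last step left them, time stands still between calls to the robot, and variables do not carry over. Pictures are saved under pics/ and viewed, and the job is handed in when it is done.

Besides the shell and the picture viewer there is one more tool, called after "Call:" as name(argument=value, ...) on one line, values as JSON. play_rows: Moves the arm, as the interface text tells. Its arguments: {"type":"object","properties":{"increments":{"type":"string"},"hand":{"type":"number"},"squeeze":{"type":"number"}},"required":["increments"]}

```bash
mkdir -p pics; cat > h.py <<'E'
import numpy as np, cv2
from workcell import get_obs, camera, workorder, manip
def K(c):
    f=240/np.tan(np.radians(c["fov_y"])/2)
    return np.array([[f,0,c["cx"]],[0,f,c["cy"]],[0,0,1.]])
def ray(c,px):
    u=cv2.undistortPoints(np.array([[px]],float),K(c),np.array(c["distortion"],float))[0,0]
    R=np.array(c["R"]);t=np.array(c["t"])
    return -R.T@t, R.T@np.array([u[0],u[1],1])
def at_z(c,px,z):
    o,d=ray(c,px); return o+d*(z-o[2])/d[2]
def proj(c,X):
    X=np.atleast_2d(np.array(X,float))
    p,_=cv2.projectPoints(X,cv2.Rodrigues(np.array(c["R"],float))[0],np.array(c["t"],float),K(c),np.array(c["distortion"],float))
    return p[:,0]
def tri(c1,p1,c2,p2):
    o1,d1=ray(c1,p1);o2,d2=ray(c2,p2)
    A=np.stack([d1,-d2],1);s=np.linalg.lstsq(A,o2-o1,rcond=None)[0]
    a=o1+s[0]*d1;b=o2+s[1]*d2
    return (a+b)/2,np.linalg.norm(a-b)
E
python3 - <<'E'
from h import *
import pickle
o=get_obs(); print({k:np.round(v,3) for k,v in o.items()}, manip.finger_overhang)
for n in("side","top"):
    c=camera(n); cv2.imwrite(f"pics/{n}0.png",c["img"]); pickle.dump(c,open(f"pics/{n}0.pkl","wb"))
    print(n,c["fov_y"],c["cx"],c["cy"],c["distortion"],(-np.array(c["R"]).T@c["t"]).round(3))
E
```

```text
{'clock': np.float64(0.0), 'joint_pos': array([-1.242,  0.333, -0.065,  1.461,  0.022,  1.35 , -0.088]), 'joint_velocities': array([ 0.001,  0.001, -0.001, -0.   , -0.   ,  0.001, -0.001]), 'tau': array([-1.0000e-03, -6.2547e+01,  4.8000e-02, -3.9158e+01,  1.6000e-02,
        1.0000e-02, -0.0000e+00]), 'position': array([0.215, 0.586, 0.238]), 'ee_rot': array([-0.405,  0.58 ,  0.404,  0.579]), 'ft_force': array([-0.593,  0.754, -0.193]), 'torque': array([-0.009, -0.039,  0.066]), 'grip_width': np.float64(0.998)} 0.008
side 44.50912222361517 324.92854577896827 226.04619173585547 [-0.14648967  0.          0.          0.          0.        ] [ 0.228 -1.495  1.202]
top 47.464129815874166 318.36528113832395 244.38164987696277 [0.01199909 0.         0.         0.         0.        ] [ 0.413 -0.091  1.485]
```

View pics/side0.png

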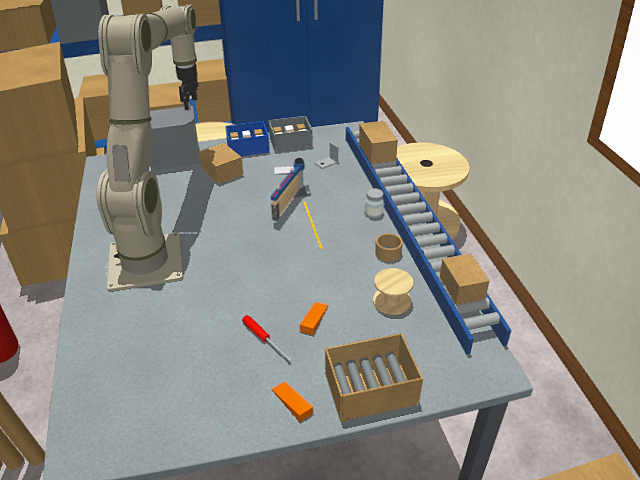

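View pics/top0.png

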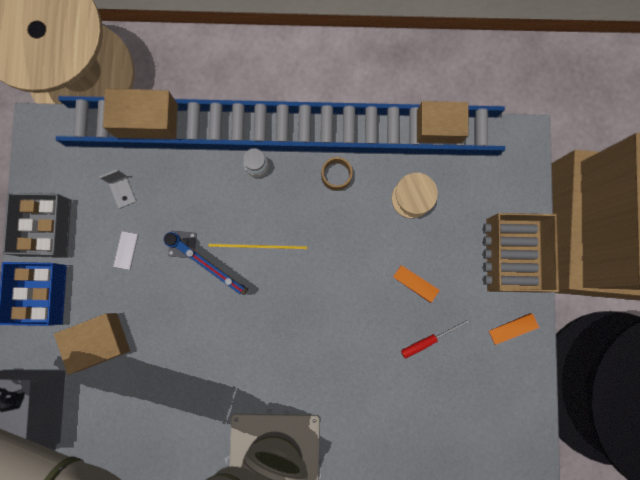

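```bash
python3 - <<'E'
from h import *
import pickle
s=pickle.load(open("pics/side0.pkl","rb"));t=pickle.load(open("pics/top0.pkl","rb"))
a=cv2.resize(t["img"][245:365,370:550],(600,400),interpolation=3)
b=cv2.resize(s["img"][290:430,235:335],(286,400),interpolation=3)
cv2.imwrite("pics/w0.png",np.hstack([a,b[:,:200],]) if 0 else np.hstack([cv2.resize(a,(510,340)),cv2.resize(b,(243,340))]))
a=cv2.resize(t["img"][215:310,150:320],(780,436),interpolation=3)
cv2.imwrite("pics/g0.png",a)
b=cv2.resize(s["img"][150:260,250:350],(545,600),interpolation=3)
cv2.imwrite("pics/g1.png",b)
for c in(t,s):
    hsv=cv2.cvtColor(c["img"],cv2.COLOR_BGR2HSV)
    m=cv2.inRange(hsv,(5,180,120),(16,255,255)); 
    n,l,st,ce=cv2.connectedComponentsWithStats(m)
    for i in range(1,n):
        if st[i,4]>80:
            ct=cv2.findContours((l==i).astype(np.uint8),0,2)[0][0]
            q=cv2.approxPolyDP(ct,3,True)[:,0]
            print(st[i],ce[i].round(1),cv2.boxPoints(cv2.minAreaRect(ct)).round(1).tolist(),q.tolist())
    m=cv2.inRange(hsv,(20,120,120),(32,255,255))
    n,l,st,ce=cv2.connectedComponentsWithStats(m)
    for i in range(1,n):
        if st[i,4]>60: print("Y",st[i],ce[i].round(1),cv2.boxPoints(cv2.minAreaRect(np.argwhere(l==i)[:,::-1].astype(np.float32))).round(1).tolist())
E
```

```text
[394 266  45  36 632] [416.  283.6] [[393.0, 277.0], [401.0, 265.0], [438.3999938964844, 289.8999938964844], [430.3999938964844, 301.8999938964844]] [[401, 266], [394, 276], [430, 301], [438, 290]]
[490 314  48  30 674] [513.5 328.4] [[489.20001220703125, 330.1000061035156], [531.7999877929688, 313.1000061035156], [537.2999877929688, 326.8999938964844], [494.79998779296875, 343.8999938964844]] [[533, 316], [491, 330], [495, 343], [537, 327]]
Y [209 244  98   5 267] [257.3 246.1] [[208.89999389648438, 246.1999969482422], [209.0, 243.5], [306.1000061035156, 246.0], [306.0, 248.6999969482422]]
[300 303  28  32 477] [312.6 318.3] [[297.29998779296875, 329.1000061035156], [313.6000061035156, 298.0], [327.5, 305.20001220703125], [311.29998779296875, 336.29998779296875]] [[327, 305], [315, 303], [300, 330], [312, 334]]
[272 382  41  40 743] [293.1 401. ] [[270.0, 391.0], [283.5, 377.5], [315.0, 409.0], [301.5, 422.5]] [[274, 387], [273, 391], [300, 421], [312, 412], [312, 406], [285, 382]]
Y [303 202  19  47 102] [312.5 225.2] [[302.8999938964844, 202.10000610351562], [304.79998779296875, 201.3000030517578], [322.0, 247.60000610351562], [320.1000061035156, 248.3000030517578]]
```

View pics/w0.png

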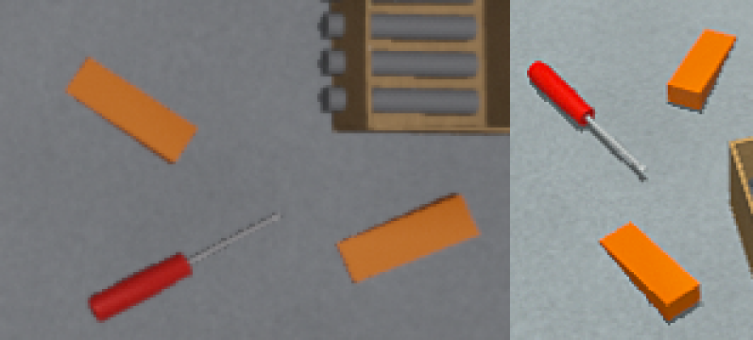

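View pics/g0.png

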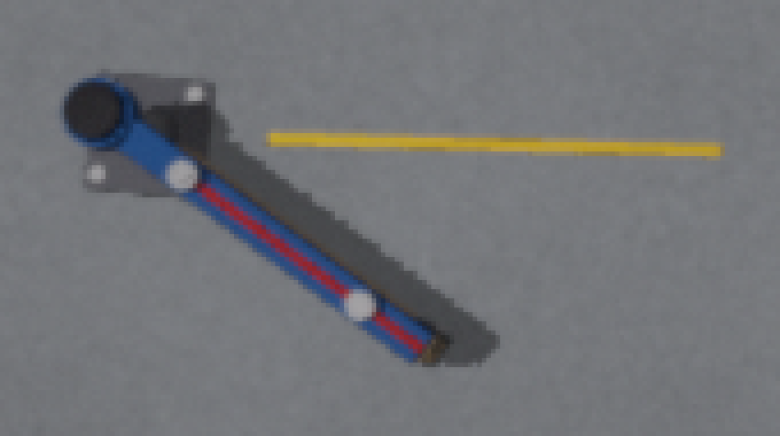

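View pics/g1.png

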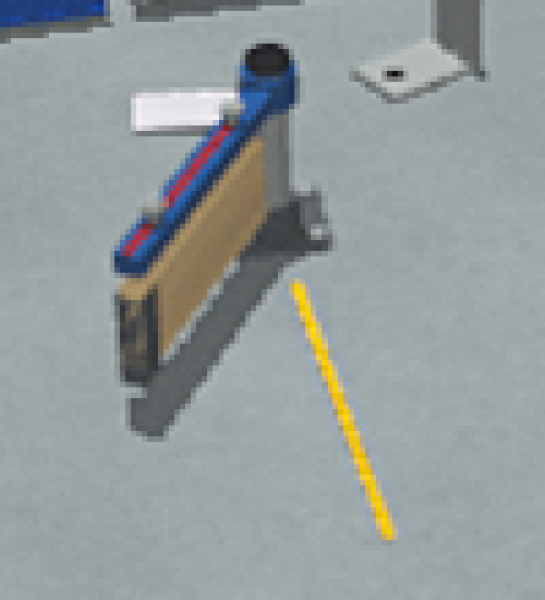

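```bash
python3 - <<'E'
from h import *
import pickle
s=pickle.load(open("pics/side0.pkl","rb"));t=pickle.load(open("pics/top0.pkl","rb"))
f=lambda v:np.round(v,4).tolist()
A=at_z(t,(208.6,244.9),0);B=at_z(t,(306.4,247.4),0)
As=at_z(s,(304,201.5),0);Bs=at_z(s,(321.2,248),0)
d=(B-A)/np.linalg.norm(B-A)
print("line",f(A),f(B),np.linalg.norm(B-A),"side",f(As),f(Bs),f(d),"hinge from line",f(A-.07*d),f(B-.34*d))
# post cap centre
print("cap tri",*[f(x) for x in tri(t,(171,239.3),s,(299,161.5))])
print("cap z.135 top",f(at_z(t,(171,239.3),.135)))
H=(A-.07*d+B-.34*d)/2
# gate end of arm: stripe pts
e=at_z(t,(243,291.5),.118); print("arm end",f(e),np.linalg.norm((e-H)[:2]))
g=(e-H)[:2];g/=np.linalg.norm(g);print("angle deg",np.degrees(np.arctan2(g[0]*d[1]-g[1]*d[0],g@d[:2])))
# wedge corners top
print("toe L/R, heel")
for p,z in(((401,265.5),.004),((393.5,276.5),.004),((438.5,289.8),.028),((430.3,302),.028)): print(f(at_z(t,p,z)))
print("tri heel/toe",[f(x) for x in tri(t,(438.5,289.8),s,(326.5,318))], )
for p,z in(((315,302.5),.004),((328,304.5),.004),((299.5,325),.028),((312.5,329),.028)): print("side",f(at_z(s,p,z)))
E
```

```text
line [0.5627, 0.1956, 0.0] [0.5609, -0.0713, 0.0] 0.2669070708736918 side [0.5626, 0.1911, 0.0] [0.5606, -0.0776, 0.0] [-0.0068, -1.0, 0.0] hinge from line [0.5632, 0.2656, 0.0] [0.5632, 0.2687, 0.0]
cap tri [0.5635, 0.2663, 0.1222] 0.0015
cap z.135 top [0.5613, 0.2631, 0.135]
arm end [0.4358, 0.0828, 0.118] 0.22410376876214128
angle deg 34.25884592260784
toe L/R, heel
[0.5159, -0.3296, 0.004]
[0.4856, -0.3093, 0.004]
[0.4512, -0.4259, 0.028]
[0.4185, -0.4039, 0.028]
tri heel/toe [[0.4706, -0.4248, 0.0492], 0.0405]
side [0.4839, -0.3175, 0.004]
side [0.5182, -0.3346, 0.004]
side [0.4183, -0.4148, 0.028]
side [0.4492, -0.4377, 0.028]
```

```bash
cat >> h.py <<'E'
from scipy.spatial.transform import Rotation as Ro
def plan(x,y,z,yaw=None):
    """yaw: desired direction (deg, world) of tool z axis (mod 180). prints tool-frame shift and turn"""
    o=get_obs();R=Ro.from_quat(o["ee_rot"]).as_matrix()
    p=np.array(o["position"]); D=np.array([x,y,z])-p
    print("clk %.2f pos"%o["clock"],p.round(4),"zyaw %.2f yyaw %.2f"%(np.degrees(np.arctan2(R[1,2],R[0,2])),np.degrees(np.arctan2(R[1,1],R[0,1]))),"tilt",R[:,0].round(3),"F",np.round(o["ft_force"],2),"w",o["grip_width"].round(3))
    print(" world delta",D.round(4)," tool delta",(R.T@D).round(4),"dist",np.linalg.norm(D).round(4))
    if yaw is not None:
        c=np.degrees(np.arctan2(R[1,2],R[0,2])); dy=(yaw-c+90)%180-90
        # turn about tool x (down): positive turn => world yaw decreases
        r=-np.radians(dy); print(" turn about tool x: %.4f (%.1f deg), world yaw change %.1f"%(r,np.degrees(r),dy), "q7",o["joint_pos"][-1].round(2), "tool delta in new frame",((R@Ro.from_rotvec([r,0,0]).as_matrix()).T@D).round(4))
E
python3 -c "
from h import *
plan(.42,.13,.2,0)"
```

```text
Traceback (most recent call last):
  File "h.py", line 26, in plan
    print("clk %.2f pos"%o["clock"],p.round(4),"zyaw %.2f yyaw %.2f"%(np.degrees(np.arctan2(R[1,2],R[0,2])),np.degrees(np.arctan2(R[1,1],R[0,1]))),"tilt",R[:,0].round(3),"F",np.round(o["ft_force"],2),"w",o["grip_width"].round(3))
                                                                                                                                                                                                            ^^^^^^^^^^^^^^^^^^^^^
AttributeError: 'float' object has no attribute 'round'
```

```bash
sed -i 's/o\["grip_width"\].round(3)/round(float(o["grip_width"]),3)/' h.py
python3 -c "
from h import *
plan(.42,.13,.2,0)"
```

```text
clk 0.10 pos [0.2152 0.5864 0.2386] zyaw 69.85 yyaw 159.85 tilt [-0.    -0.001 -1.   ] F [-0.34 -0.47 -0.09] w 1.0
 world delta [ 0.2048 -0.4564 -0.0386]  tool delta [ 0.0391 -0.3495 -0.3579] dist 0.5017
 turn about tool x: 1.2191 (69.8 deg), world yaw change -69.8 q7 -0.09 tool delta in new frame [ 0.0391 -0.4564  0.2048]
```

Call:
play_rows(increments="0 -0.035 -0.035 0;0 -0.035 -0.035 0;0 -0.035 -0.035 0;0 -0.035 -0.035 0;0 -0.035 -0.035 0;0 -0.035 -0.035 0;0 -0.035 -0.035 0;0 -0.035 -0.035 0;0 0 0 -0.12;0 0 0 -0.12;0 0 0 -0.12", hand=1, squeeze=40)

```text
clock: 1.2
position: [0.3821, 0.2171, 0.2339]
ee_rot: [-0.504, 0.499, 0.505, 0.493]
ft_force: [-0.7, 0.5, 0.3]
grip_width: -0.001
```

```bash
python3 -c "
from h import *
plan(.42,.13,.107,90)"
```

```text
clk 1.20 pos [0.3821 0.2171 0.2339] zyaw 90.95 yyaw -179.05 tilt [-0.006 -0.005 -1.   ] F [-0.66  0.51  0.27] w -0.001
 world delta [ 0.0379 -0.0871 -0.1269]  tool delta [ 0.1271 -0.0373 -0.0872] dist 0.1586
 turn about tool x: 0.0167 (1.0 deg), world yaw change -1.0 q7 0.95 tool delta in new frame [ 0.1271 -0.0388 -0.0865]
```

Call:
play_rows(increments="0 -0.019 -0.044 0.017;0 -0.019 -0.044 0;0.043 0 0 0;0.042 0 0 0;0.042 0 0 0;0 0 0 0")

```text
clock: 1.8
position: [0.422, 0.1251, 0.1044]
ee_rot: [-0.501, 0.501, 0.501, 0.498]
ft_force: [-0.7, 0.7, 0.3]
grip_width: -0.004
```

```bash
python3 -c "
from h import *
plan(.42,.09,.107,90)
c=camera('top');cv2.imwrite('pics/t1.png',cv2.resize(c['img'][180:360,130:370],(800,600)))"
```

```text
clk 1.80 pos [0.422  0.1251 0.1044] zyaw 90.21 yyaw -179.79 tilt [-0.003 -0.003 -1.   ] F [-0.74  0.71  0.29] w -0.004
 world delta [-0.002  -0.0351  0.0026]  tool delta [-0.0025  0.0022 -0.0351] dist 0.0353
 turn about tool x: 0.0037 (0.2 deg), world yaw change -0.2 q7 1.2 tool delta in new frame [-0.0025  0.0021 -0.0351]
```

View pics/t1.png

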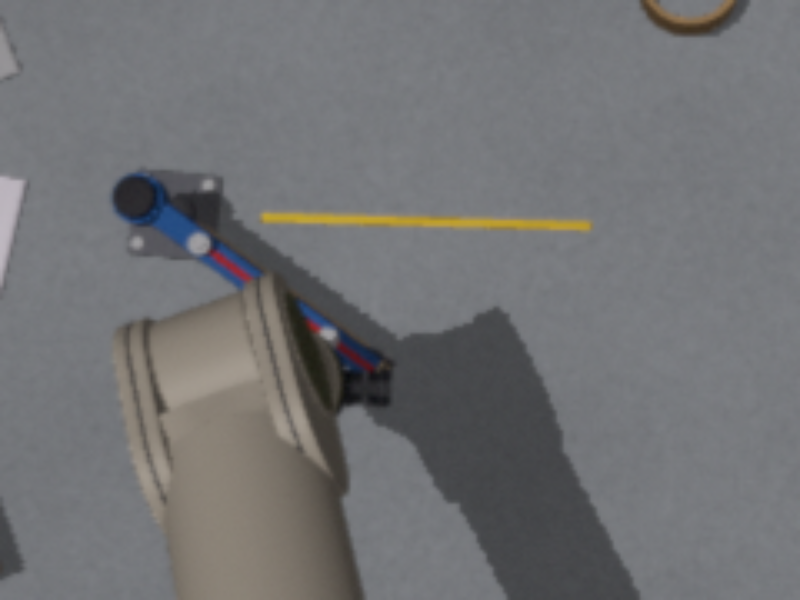

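Call:
play_rows(increments="0 -0.015 -0.004 0;0 -0.012 -0.004 0;0 -0.012 -0.004 0;0 -0.012 -0.004 0;0 -0.012 -0.004 0;0 -0.012 -0.004 0;0 -0.01 -0.003 0;0 -0.01 -0.003 0;0 -0.01 0 0;0 0 0 0")

```text
clock: 2.85
position: [0.5389, 0.0962, 0.1146]
ee_rot: [0.502, -0.497, -0.501, -0.5]
ft_force: [-0.2, 0.9, 0.2]
grip_width: -0.003
```

```bash
python3 -c "
from h import *
plan(.541,.09,.107,90)
c=camera('side');cv2.imwrite('pics/s2.png',cv2.resize(c['img'][130:280,230:430],(800,600)))"
```

```text
clk 2.85 pos [0.5389 0.0962 0.1146] zyaw 90.32 yyaw -179.68 tilt [ 0.004  0.002 -1.   ] F [-0.18  0.89  0.19] w -0.003
 world delta [ 0.0021 -0.0062 -0.0076]  tool delta [ 0.0076 -0.002  -0.0062] dist 0.01
 turn about tool x: 0.0056 (0.3 deg), world yaw change -0.3 q7 1.42 tool delta in new frame [ 0.0076 -0.0021 -0.0062]
```

View pics/s2.png

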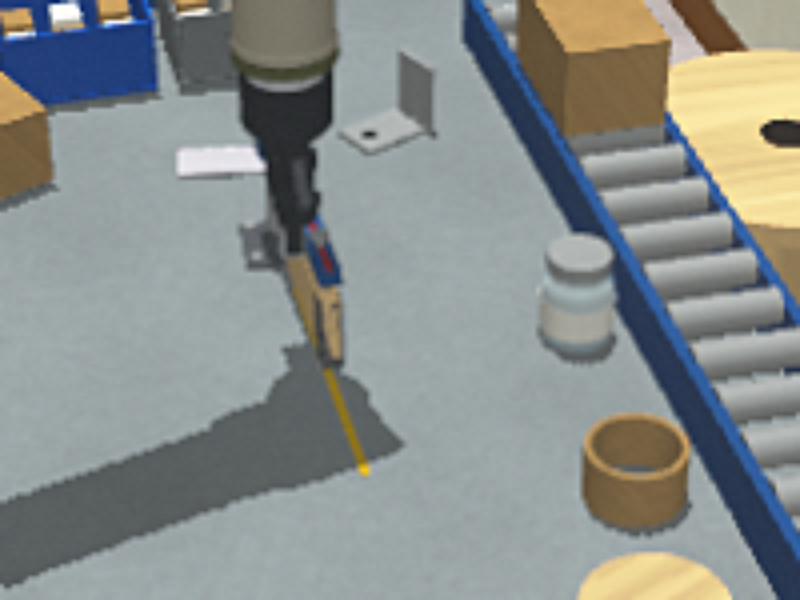

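Call:
play_rows(increments="0 0.02 0 0;0 0.04 0 0;-0.05 0.05 0 0;-0.05 0.04 -0.04 0;-0.02 0 -0.05 0;0 0 -0.05 0;0 0 -0.05 0;0 0 -0.05 0;0 0 -0.03 0")

```text
clock: 3.8
position: [0.4158, -0.1607, 0.2076]
ee_rot: [0.508, -0.49, -0.501, -0.501]
ft_force: [-0.6, 1.5, -0.7]
grip_width: -0.002
```

```bash
python3 - <<'E'
from h import *
import pickle
plan(.541,.09,.107,90)
ims=[]
for n in("top","side"):
    c=camera(n);pickle.dump(c,open(f"pics/{n}3.pkl","wb"))
    x0,y0,w,h=(150,210,180,90) if n=="top" else (270,145,80,120)
    ims.append(cv2.resize(c["img"][y0:y0+h,x0:x0+w],None,fx=4.4 if n=="top" else 5,fy=4.4 if n=="top" else 5,interpolation=3))
    cv2.imwrite(f"pics/{n}3.png",ims[-1])
E
```

```text
clk 3.80 pos [ 0.4158 -0.1607  0.2076] zyaw 91.06 yyaw -178.94 tilt [ 0.017  0.004 -1.   ] F [-0.58  1.46 -0.68] w -0.002
 world delta [ 0.1252  0.2507 -0.1006]  tool delta [ 0.1037 -0.128   0.248 ] dist 0.2977
 turn about tool x: 0.0185 (1.1 deg), world yaw change -1.1 q7 1.79 tool delta in new frame [ 0.1037 -0.1234  0.2503]
```

View pics/top3.png

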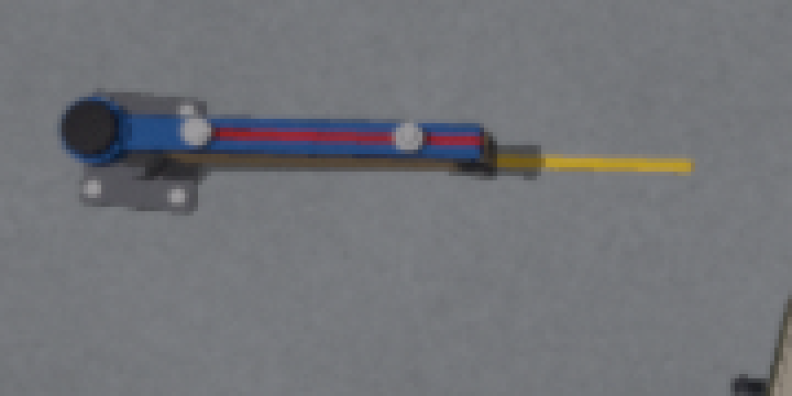

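View pics/side3.png

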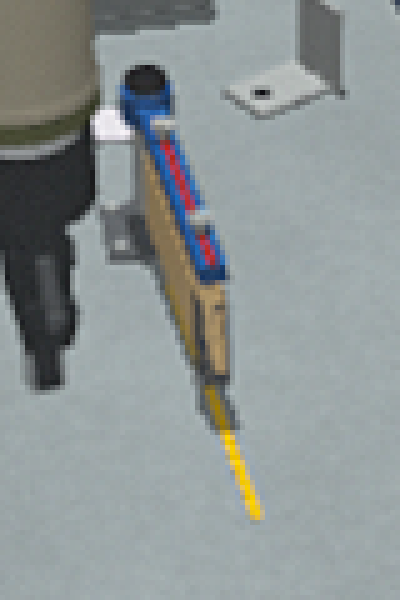

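```bash
python3 - <<'E'
from h import *
import pickle
for n in("top","side"):
    c=pickle.load(open(f"pics/{n}3.pkl","rb"));c0=pickle.load(open(f"pics/{n}0.pkl","rb"))
    def pts(c,lo,hi,z,box):
        hsv=cv2.cvtColor(c["img"],cv2.COLOR_BGR2HSV); m=cv2.inRange(hsv,lo,hi)
        x0,x1,y0,y1=box; k=np.zeros_like(m);k[y0:y1,x0:x1]=m[y0:y1,x0:x1]
        P=np.argwhere(k)[:,::-1]
        # weighted by saturation
        return np.array([at_z(c,p,z)[:2] for p in P.astype(float)]),P
    yb=(180,340,230,262) if n=="top" else (295,330,195,255)
    Y,_=pts(c0,(20,90,80),(32,255,255),0,yb)
    rb=(190,270,225,260) if n=="top" else (290,320,160,210)
    Rr,P=pts(c,(165,90,60),(180,255,255),.118,rb)
    py=np.polyfit(Y[:,1],Y[:,0],1);pr=np.polyfit(Rr[:,1],Rr[:,0],1)
    print(n,len(Y),len(Rr),"line x@.055 %.4f slope %.4f"%(np.polyval(py,.055),py[0]),"stripe x@.055 %.4f slope %.4f"%(np.polyval(pr,.055),pr[0]),"@hinge",np.polyval(py,.265),np.polyval(pr,.265),Rr[:,1].min(),Rr[:,1].max())
E
```

```text
top 302 108 line x@.055 0.5621 slope 0.0074 stripe x@.055 0.5619 slope 0.0081 @hinge 0.563631737291027 0.5635493294319014 0.046661482899782 0.19988060080481804
side 118 20 line x@.055 0.5607 slope 0.0056 stripe x@.055 0.5609 slope -0.0005 @hinge 0.5618650603757204 0.5608101653128132 0.0440058541656656 0.19529519772134285
```

Call:
play_rows(increments="0 0 0 0.146;0 0 0 0.146;0 0 0 0.146;0 0 0 0.146;0 0 0 0.146;0 0 0 0.146;0 0 0 0.146;0 0 0 0.146;0 0 0 0.146;0 0 0 0.146;0 0 0 0.146;0 0 0 0.146;0 0 0 0.146;0 0 0 0.146;0 0 0 0.146;0 0 0 0", hand=-1)

```text
clock: 5.5
position: [0.417, -0.1512, 0.2087]
ee_rot: [0.236, 0.661, -0.224, 0.677]
ft_force: [0.6, -0.0, 0.5]
grip_width: 1.002
```

```bash
python3 -c "
from h import *
plan(.459,-.384,.1,-34.4)"
```

```text
clk 5.50 pos [ 0.417  -0.1512  0.2087] zyaw -37.98 yyaw 52.04 tilt [ 0.026  0.008 -1.   ] F [ 0.62 -0.    0.5 ] w 1.002
 world delta [ 0.042  -0.2328 -0.1087]  tool delta [ 0.108  -0.16    0.1746] dist 0.2603
 turn about tool x: -0.0624 (-3.6 deg), world yaw change 3.6 q7 -0.46 tool delta in new frame [ 0.108  -0.1706  0.1642]
```

Call:
play_rows(increments="0 0 0 -0.062;0 -0.034 0.033 0;0 -0.034 0.033 0;0 -0.034 0.033 0;0 -0.034 0.033 0;0 -0.034 0.033 0;0.035 0 0 0;0.035 0 0 0;0.035 0 0 0;0 0 0 0")

```text
clock: 6.5
position: [0.4715, -0.3872, 0.1006]
ee_rot: [0.191, 0.671, -0.182, 0.693]
ft_force: [-0.7, 1.2, -0.2]
grip_width: 1.003
```

```bash
python3 - <<'E'
from h import *
plan(.459,-.384,.011,-34.4)
c=camera("side");cv2.imwrite('pics/s4.png',cv2.resize(c['img'][250:370,240:400],(800,600),interpolation=3))
c=camera("top");cv2.imwrite('pics/t4.png',cv2.resize(c['img'][230:350,360:520],(800,600),interpolation=3))
E
```

```text
clk 6.50 pos [ 0.4715 -0.3872  0.1006] zyaw -30.62 yyaw 59.41 tilt [ 0.033  0.005 -0.999] F [-0.69  1.21 -0.22] w 1.003
 world delta [-0.0125  0.0032 -0.0896]  tool delta [ 0.0891 -0.0054 -0.0146] dist 0.0905
 turn about tool x: 0.0660 (3.8 deg), world yaw change -3.8 q7 0.38 tool delta in new frame [ 0.0891 -0.0064 -0.0143]
```

View pics/s4.png

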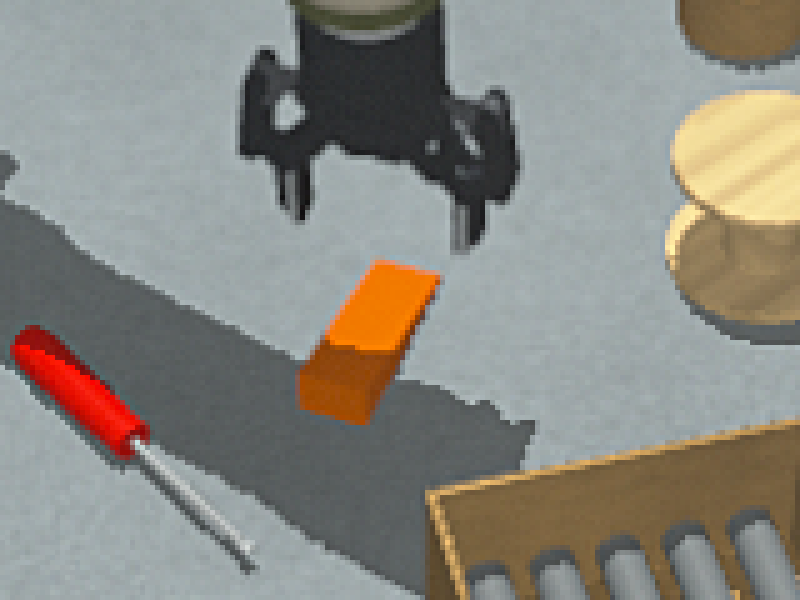

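View pics/t4.png

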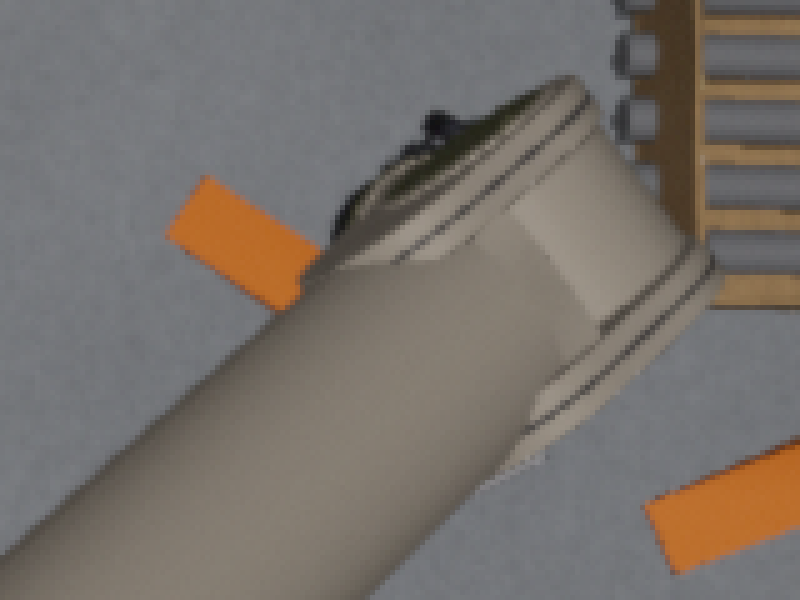

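Call:
play_rows(increments="0 -0.006 -0.0145 0.066;0.02 0 0 0;0.02 0 0 0;0.015 0 0 0;0.01 0 0 0;0 0 0 0")

```text
clock: 7.2
position: [0.4676, -0.39, 0.0516]
ee_rot: [0.21, 0.656, -0.203, 0.695]
ft_force: [0.4, 0.1, -0.2]
grip_width: 0.997
```

```bash
python3 - <<'E'
from h import *
plan(.459,-.384,.011,-34.4)
c=camera("side");cv2.imwrite('pics/s5.png',cv2.resize(c['img'][250:370,240:400],(800,600),interpolation=3))
E
```

```text
clk 7.20 pos [ 0.4676 -0.39    0.0516] zyaw -34.02 yyaw 56.05 tilt [ 0.056 -0.007 -0.998] F [ 0.42  0.13 -0.22] w 0.997
 world delta [-0.0086  0.006  -0.0406]  tool delta [ 0.04   -0.0008 -0.0125] dist 0.0419
 turn about tool x: 0.0066 (0.4 deg), world yaw change -0.4 q7 0.38 tool delta in new frame [ 0.04   -0.0009 -0.0125]
```

View pics/s5.png

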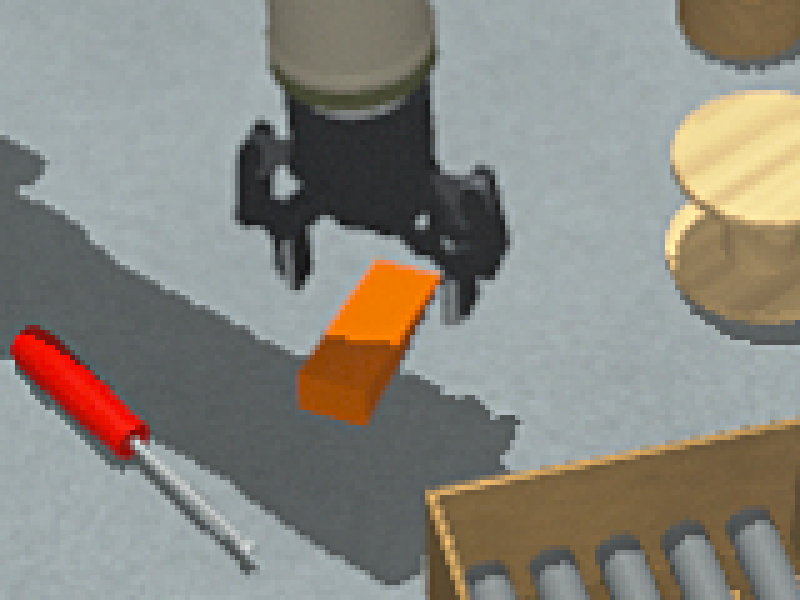

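Call:
play_rows(increments="0 0 -0.012 0;0 0 0 0;0 0 0 0;0 0 0 0;0 0 0 0")

```text
clock: 7.75
position: [0.4604, -0.3854, 0.0555]
ee_rot: [0.209, 0.654, -0.203, 0.698]
ft_force: [0.6, 0.4, -0.4]
grip_width: 1.002
```

```bash
python3 - <<'E'
from h import *
plan(.459,-.384,.011,-34.4)
E
```

```text
clk 7.75 pos [ 0.4604 -0.3854  0.0555] zyaw -33.96 yyaw 56.12 tilt [ 0.061 -0.01  -0.998] F [ 0.57  0.42 -0.36] w 1.002
 world delta [-0.0014  0.0014 -0.0445]  tool delta [ 0.0443 -0.0007 -0.0044] dist 0.0445
 turn about tool x: 0.0077 (0.4 deg), world yaw change -0.4 q7 0.38 tool delta in new frame [ 0.0443 -0.0008 -0.0044]
```

Call:
play_rows(increments="0.012 0 -0.002 0;0.012 0 -0.001 0;0.01 0 -0.001 0;0.008 0 0 0;0 0 0 0")

```text
clock: 8.25
position: [0.4593, -0.3831, 0.0084]
ee_rot: [0.209, 0.655, -0.203, 0.697]
ft_force: [-0.2, 0.5, 0.0]
grip_width: 0.999
```

```bash
python3 - <<'E'
from h import *
plan(.459,-.384,.011,-34.4)
c=camera("side");cv2.imwrite('pics/s6.png',cv2.resize(c['img'][250:370,240:400],(800,600),interpolation=3))
E
```

```text
clk 8.25 pos [ 0.4593 -0.3831  0.0084] zyaw -33.94 yyaw 56.14 tilt [ 0.059 -0.009 -0.998] F [-0.15  0.46  0.03] w 0.999
 world delta [-0.0003 -0.0009  0.0026]  tool delta [-0.0026 -0.0009  0.0004] dist 0.0028
 turn about tool x: 0.0080 (0.5 deg), world yaw change -0.5 q7 0.42 tool delta in new frame [-0.0026 -0.0009  0.0004]
```

View pics/s6.png

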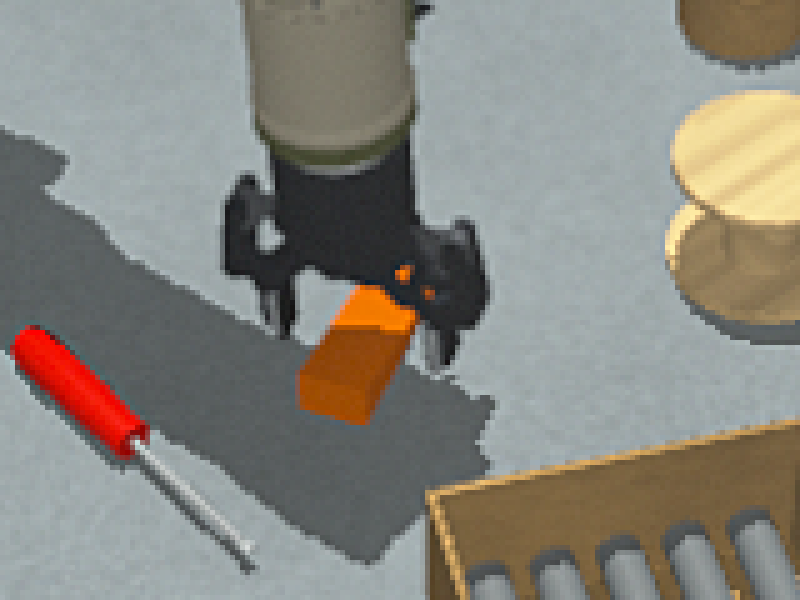

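Call:
play_rows(increments="-0.003 0 0 0;0 0 0 0;0 0 0 0;0 0 0 0;0 0 0 0;0 0 0 0", hand=1, squeeze=35)

```text
clock: 8.9
position: [0.46, -0.3841, 0.0139]
ee_rot: [0.209, 0.654, -0.203, 0.698]
ft_force: [0.5, 0.3, -1.5]
grip_width: 0.462
```

```bash
python3 - <<'E'
from h import *
plan(.5618,-.035,.1,0)
E
```

```text
clk 8.90 pos [ 0.46   -0.3841  0.0139] zyaw -33.96 yyaw 56.12 tilt [ 0.062 -0.011 -0.998] F [ 0.46  0.34 -1.46] w 0.462
 world delta [0.1018 0.3491 0.0861]  tool delta [-0.0835  0.3487 -0.1054] dist 0.3737
 turn about tool x: -0.5927 (-34.0 deg), world yaw change 34.0 q7 0.42 tool delta in new frame [-0.0835  0.3481  0.1074]
```

Call:
play_rows(increments="-0.03 0 0 0;-0.035 0 0 0;0 0.035 -0.011 0;0 0.035 -0.011 0;0 0.035 -0.011 0;0 0.035 -0.011 0;0 0.035 -0.011 0;0 0.035 -0.011 0;0 0.035 -0.011 0;0 0.035 -0.011 0;0 0 0 -0.12;0 0 0 -0.12;0 0 0 -0.12;0 0 0 -0.12;0 0 0 -0.11;0 0 0 0")

```text
clock: 10.5
position: [0.5408, -0.0887, 0.0822]
ee_rot: [-0.011, 0.685, 0.003, 0.728]
ft_force: [0.1, 0.3, -1.1]
grip_width: 0.459
```

```bash
python3 - <<'E'
from h import *
plan(.5618,-.05,.03,0)
c=camera("side");cv2.imwrite('pics/s7.png',cv2.resize(c['img'][130:310,230:430],(667,600),interpolation=3))
E
```

```text
clk 10.50 pos [ 0.5408 -0.0887  0.0822] zyaw 1.16 yyaw 91.12 tilt [ 0.061 -0.01  -0.998] F [ 0.07  0.3  -1.11] w 0.459
 world delta [ 0.021   0.0387 -0.0522]  tool delta [0.053  0.0388 0.0186] dist 0.0682
 turn about tool x: 0.0203 (1.2 deg), world yaw change -1.2 q7 0.27 tool delta in new frame [0.053  0.0392 0.0178]
```

View pics/s7.png

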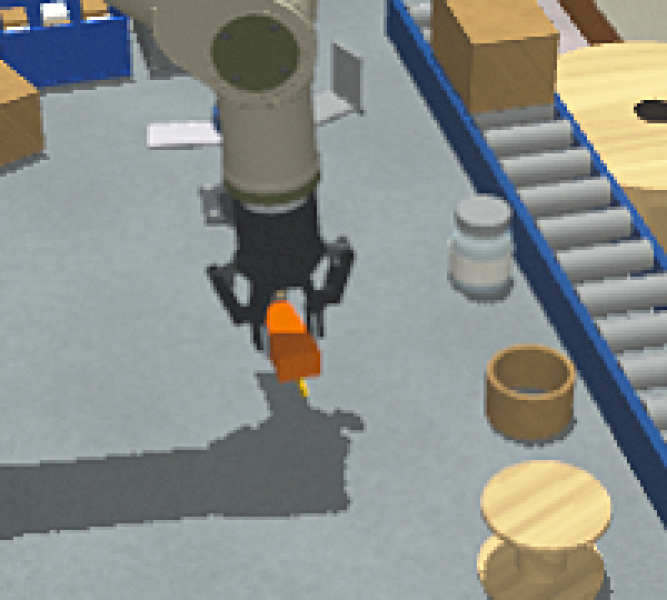

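Call:
play_rows(increments="0 0.018 0.009 0.02;0 0.018 0.009 0;0.015 0 0 0;0.015 0 0 0;0.012 0 0 0;0 0 0 0")

```text
clock: 11.15
position: [0.5602, -0.0545, 0.0369]
ee_rot: [0.005, 0.686, -0.012, 0.728]
ft_force: [-0.1, -0.7, -1.4]
grip_width: 0.462
```

```bash
python3 - <<'E'
from h import *
plan(.5618,-.05,.0135,0)
E
```

```text
clk 11.15 pos [ 0.5602 -0.0545  0.0369] zyaw -1.31 yyaw 88.65 tilt [ 0.059 -0.011 -0.998] F [-0.05 -0.72 -1.36] w 0.462
 world delta [ 0.0016  0.0045 -0.0234]  tool delta [0.0234 0.0048 0.0001] dist 0.0239
 turn about tool x: -0.0229 (-1.3 deg), world yaw change 1.3 q7 0.21 tool delta in new frame [0.0234 0.0048 0.0002]
```

Call:
play_rows(increments="0.009 0 0 -0.016;0.008 0 0 0;0.004 0 0 0;0 0 0 0")

```text
clock: 11.55
position: [0.5612, -0.0567, 0.0142]
ee_rot: [-0.001, 0.686, -0.007, 0.728]
ft_force: [-1.0, 0.2, 1.9]
grip_width: 0.463
```

```bash
python3 - <<'E'
from h import *
plan(.5618,-.05,.0135,-0.4)
c=camera("side");cv2.imwrite('pics/s8.png',cv2.resize(c['img'][170:270,270:370],(600,600),interpolation=3))
c=camera("top");cv2.imwrite('pics/t8.png',cv2.resize(c['img'][180:300,200:360],(800,600),interpolation=3))
E
```

```text
clk 11.55 pos [ 0.5612 -0.0567  0.0142] zyaw -0.51 yyaw 89.45 tilt [ 0.059 -0.012 -0.998] F [-0.99  0.19  1.93] w 0.463
 world delta [ 0.0006  0.0067 -0.0007]  tool delta [0.0006 0.0067 0.0005] dist 0.0067
 turn about tool x: -0.0020 (-0.1 deg), world yaw change 0.1 q7 0.25 tool delta in new frame [0.0006 0.0067 0.0005]
```

View pics/s8.png

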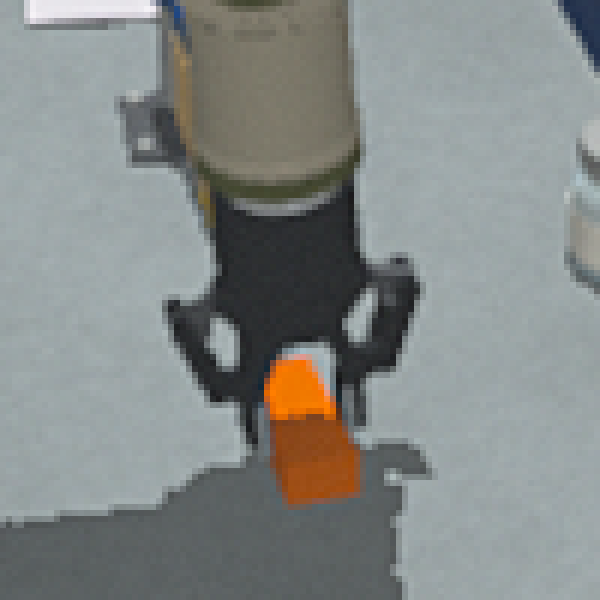

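View pics/t8.png

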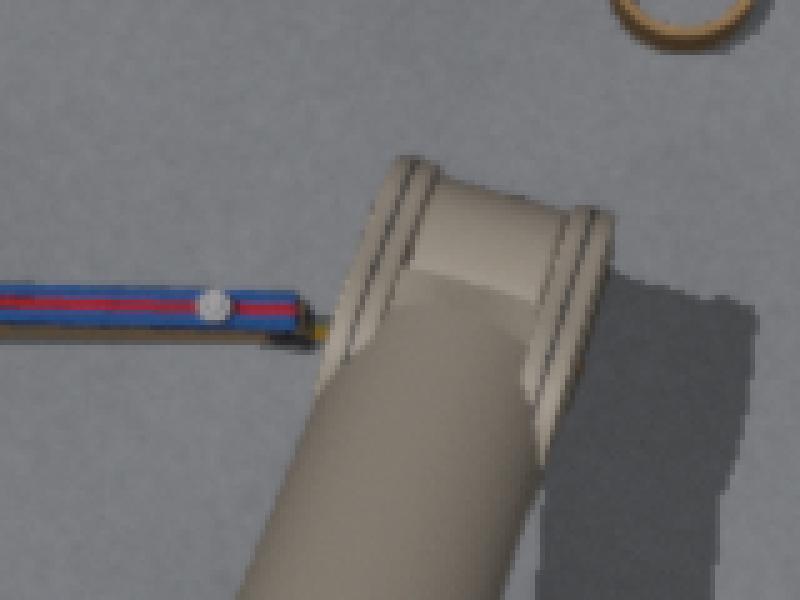

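Call:
play_rows(increments="-0.001 0.008 0 0;-0.0003 0.008 0 0;-0.0003 0.008 0 0;-0.0003 0.008 0 0;0 0 0 0")

```text
clock: 12.15
position: [0.5621, -0.0204, 0.0172]
ee_rot: [-0.001, 0.685, -0.006, 0.728]
ft_force: [-0.1, 0.6, -2.3]
grip_width: 0.459
```

```bash
python3 - <<'E'
from h import *
plan(.5614,-.027,.0142,-0.4)
E
```

```text
clk 12.15 pos [ 0.5621 -0.0204  0.0172] zyaw -0.42 yyaw 89.55 tilt [ 0.061 -0.011 -0.998] F [-0.1   0.55 -2.3 ] w 0.459
 world delta [-0.0007 -0.0066 -0.003 ]  tool delta [ 0.003  -0.0065 -0.0008] dist 0.0072
 turn about tool x: -0.0003 (-0.0 deg), world yaw change 0.0 q7 0.17 tool delta in new frame [ 0.003  -0.0065 -0.0008]
```

Call:
play_rows(increments="0.003 0 -0.0007 0;0 0 0 0")

```text
clock: 12.35
position: [0.5619, -0.02, 0.0143]
ee_rot: [-0.001, 0.685, -0.006, 0.729]
ft_force: [-1.0, 1.3, 1.0]
grip_width: 0.46
```

Call:
play_rows(increments="0 0 0 0;0 0 0 0;0 0 0 0;0 0 0 0;0 0 0 0;-0.02 0 0 0;-0.03 0 0 0;-0.03 0 0 0;0 -0.03 0 0;0 -0.03 0 0;0 -0.03 0 0;0 -0.03 0 0", hand=-1)

```text
clock: 13.55
position: [0.5566, -0.1389, 0.0988]
ee_rot: [-0.003, 0.685, -0.003, 0.729]
ft_force: [-0.2, -0.3, 0.4]
grip_width: 1.002
```

```bash
python3 - <<'E'
from h import *
import pickle
plan(.5614,-.1,.0142,-0.4)
c=camera("side");pickle.dump(c,open("pics/s9.pkl","wb"));cv2.imwrite('pics/s9.png',cv2.resize(c['img'][170:270,270:370],(600,600),interpolation=3))
c=camera("top");pickle.dump(c,open("pics/t9.pkl","wb"));cv2.imwrite('pics/t9.png',cv2.resize(c['img'][180:300,200:360],(800,600),interpolation=3))
E
```

```text
clk 13.55 pos [ 0.5566 -0.1389  0.0988] zyaw 0.05 yyaw 90.01 tilt [ 0.063 -0.009 -0.998] F [-0.25 -0.34  0.43] w 1.002
 world delta [ 0.0048  0.0389 -0.0846]  tool delta [ 0.0844  0.0397 -0.0005] dist 0.0932
 turn about tool x: 0.0078 (0.4 deg), world yaw change -0.4 q7 0.37 tool delta in new frame [ 0.0844  0.0397 -0.0008]
```

View pics/s9.png

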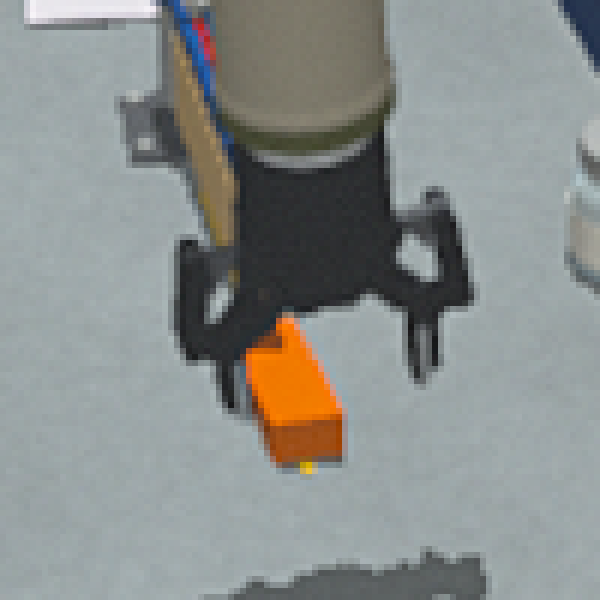

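View pics/t9.png

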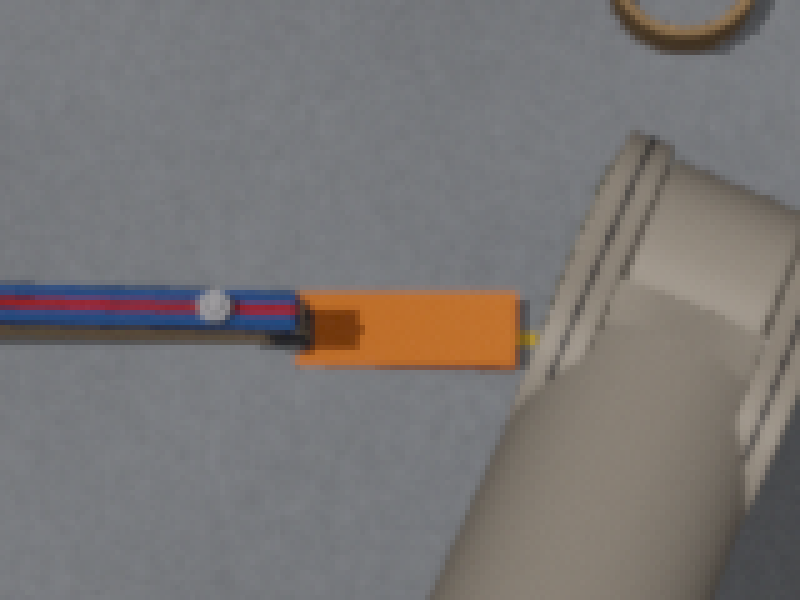

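```bash
python3 - <<'E'
from h import *
import pickle
c=pickle.load(open("pics/t9.pkl","rb"))
for p in((303.3,238.5),(303.2,253.2),(303.3,246)): print(at_z(c,p,.028).round(4))
c=pickle.load(open("pics/s9.pkl","rb"))
for p in((316.5,240.5),(327,239)): print("s",at_z(c,p,.028).round(4))
E
```

```text
[ 0.582  -0.0628  0.028 ]
[ 0.5423 -0.0634  0.028 ]
[ 0.5617 -0.0632  0.028 ]
s [ 0.5472 -0.0703  0.028 ]
s [ 0.5816 -0.0712  0.028 ]
```

Call:
play_rows(increments="0 0.01 0.001 0;0.03 0.012 0.001 0;0.03 0 0 0;0 0 0 0;0 0 0 0;0 0 0 0", hand=1)

```text
clock: 14.25
position: [0.5639, -0.1142, 0.0395]
ee_rot: [-0.002, 0.684, -0.004, 0.73]
ft_force: [1.0, 0.8, 0.1]
grip_width: 0.001
```

```bash
python3 - <<'E'
from h import *
import pickle
plan(.5605,-.09,.016,-0.4)
E
```

```text
clk 14.25 pos [ 0.5639 -0.1142  0.0395] zyaw -0.11 yyaw 89.86 tilt [ 0.065 -0.009 -0.998] F [0.96 0.8  0.09] w 0.001
 world delta [-0.0034  0.0242 -0.0235]  tool delta [ 0.023   0.0244 -0.0049] dist 0.0339
 turn about tool x: 0.0051 (0.3 deg), world yaw change -0.3 q7 0.37 tool delta in new frame [ 0.023   0.0244 -0.0051]
```

Call:
play_rows(increments="0.012 0.006 -0.003 0.004;0.011 0.004 0 0;0 0.006 0 0;0 0 0 0")

```text
clock: 14.65
position: [0.5638, -0.0962, 0.0168]
ee_rot: [-0.001, 0.682, -0.005, 0.731]
ft_force: [0.7, -0.3, 0.2]
grip_width: -0.002
```

```bash
python3 - <<'E'
from h import *
import pickle
plan(.5615,-.06,.016,-0.4)
c=camera("side");cv2.imwrite('pics/s10.png',cv2.resize(c['img'][170:270,270:370],(600,600),interpolation=3))
E
```

```text
clk 14.65 pos [ 0.5638 -0.0962  0.0168] zyaw -0.33 yyaw 89.64 tilt [ 0.069 -0.008 -0.998] F [ 0.73 -0.31  0.24] w -0.002
 world delta [-0.0023  0.0362 -0.0008]  tool delta [ 0.0003  0.0362 -0.0026] dist 0.0363
 turn about tool x: 0.0012 (0.1 deg), world yaw change -0.1 q7 0.35 tool delta in new frame [ 0.0003  0.0362 -0.0026]
```

View pics/s10.png

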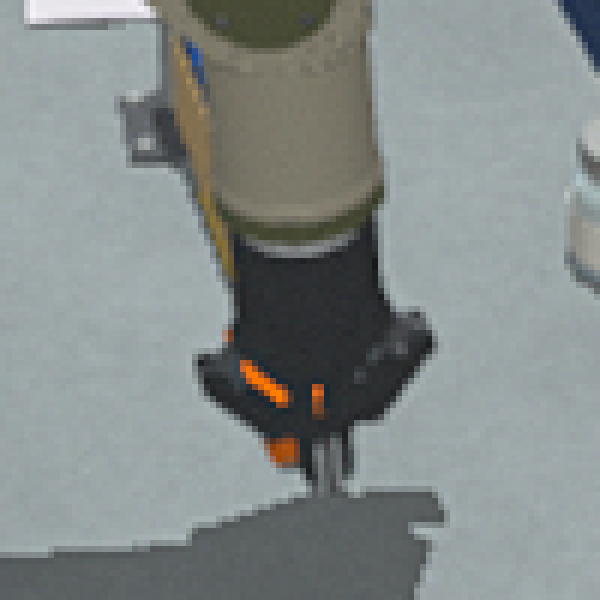

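Call:
play_rows(increments="0 0.004 -0.003 0;0 0.006 0 0;0 0.006 0 0;0 0 0 0")

```text
clock: 15.1
position: [0.5609, -0.0798, 0.0172]
ee_rot: [-0.0, 0.682, -0.006, 0.731]
ft_force: [0.4, 0.7, 0.5]
grip_width: 0.001
```

```bash
python3 - <<'E'
from h import *
plan(.5615,-.06,.016,-0.4)
E
```

```text
clk 15.10 pos [ 0.5609 -0.0798  0.0172] zyaw -0.39 yyaw 89.57 tilt [ 0.07  -0.009 -0.998] F [0.41 0.7  0.47] w 0.001
 world delta [ 0.0006  0.0198 -0.0012]  tool delta [0.0011 0.0198 0.0004] dist 0.0199
 turn about tool x: 0.0001 (0.0 deg), world yaw change -0.0 q7 0.31 tool delta in new frame [0.0011 0.0198 0.0004]
```

Call:
play_rows(increments="0.0003 0.004 0 0;0 0.004 0 0;0 0.004 0 0")

```text
clock: 15.4
position: [0.5612, -0.0676, 0.017]
ee_rot: [-0.0, 0.682, -0.006, 0.731]
ft_force: [-0.3, -0.2, -0.3]
grip_width: 0.0
```

Call:
play_rows(increments="0.0003 0.004 0 0;0 0.004 0 0")

```text
clock: 15.6
position: [0.5614, -0.0593, 0.0168]
ee_rot: [-0.0, 0.682, -0.006, 0.732]
ft_force: [0.7, -1.3, -0.3]
grip_width: -0.001
```

Call:
play_rows(increments="0 0.003 0 0")

```text
clock: 15.7
position: [0.5615, -0.0559, 0.0167]
ee_rot: [-0.0, 0.682, -0.006, 0.732]
ft_force: [0.1, -0.6, 1.1]
grip_width: -0.0
```

Call:
play_rows(increments="0 0.003 0 0")

```text
clock: 15.8
position: [0.5616, -0.0527, 0.0167]
ee_rot: [-0.0, 0.682, -0.006, 0.732]
ft_force: [0.1, -0.7, 1.3]
grip_width: 0.002
```

Call:
play_rows(increments="0 0.003 0 0")

```text
clock: 15.9
position: [0.5616, -0.0495, 0.0168]
ee_rot: [-0.0, 0.682, -0.006, 0.732]
ft_force: [-0.4, -1.0, 0.3]
grip_width: 0.001
```

Call:
play_rows(increments="0 0.003 0 0")

```text
clock: 16.0
position: [0.5616, -0.0463, 0.0167]
ee_rot: [-0.0, 0.682, -0.006, 0.732]
ft_force: [0.2, -0.5, 0.9]
grip_width: 0.002
```

Call:
play_rows(increments="0 0.003 0 0")

```text
clock: 16.1
position: [0.5617, -0.0431, 0.0167]
ee_rot: [-0.0, 0.682, -0.006, 0.732]
ft_force: [-1.3, -0.5, 0.9]
grip_width: -0.004
```

Call:
play_rows(increments="0 0.003 0 0")

```text
clock: 16.2
position: [0.5618, -0.0399, 0.0168]
ee_rot: [-0.0, 0.682, -0.006, 0.732]
ft_force: [0.3, -1.2, 1.3]
grip_width: -0.006
```

Call:
play_rows(increments="0 0.003 0 0")

```text
clock: 16.3
position: [0.5618, -0.0367, 0.0167]
ee_rot: [-0.0, 0.682, -0.006, 0.732]
ft_force: [-0.2, -1.4, 0.2]
grip_width: -0.005
```

Call:
play_rows(increments="0 0.003 0 0")

```text
clock: 16.4
position: [0.5618, -0.0334, 0.0167]
ee_rot: [-0.0, 0.682, -0.006, 0.732]
ft_force: [0.4, -1.2, 0.3]
grip_width: 0.001
```

```bash
python3 - <<'E'
from h import *
plan(.5615,-.06,.016,-0.4)
c=camera("side");cv2.imwrite('pics/s11.png',cv2.resize(c['img'][170:270,270:370],(600,600),interpolation=3))
c=camera("top");cv2.imwrite('pics/t11.png',cv2.resize(c['img'][180:300,200:360],(800,600),interpolation=3))
E
```

```text
clk 16.40 pos [ 0.5618 -0.0334  0.0167] zyaw -0.47 yyaw 89.50 tilt [ 0.071 -0.01  -0.997] F [ 0.36 -1.24  0.31] w 0.001
 world delta [-0.0003 -0.0266 -0.0007]  tool delta [ 0.0009 -0.0265 -0.0002] dist 0.0266
 turn about tool x: -0.0012 (-0.1 deg), world yaw change 0.1 q7 0.21 tool delta in new frame [ 0.0009 -0.0265 -0.0002]
```

View pics/s11.png

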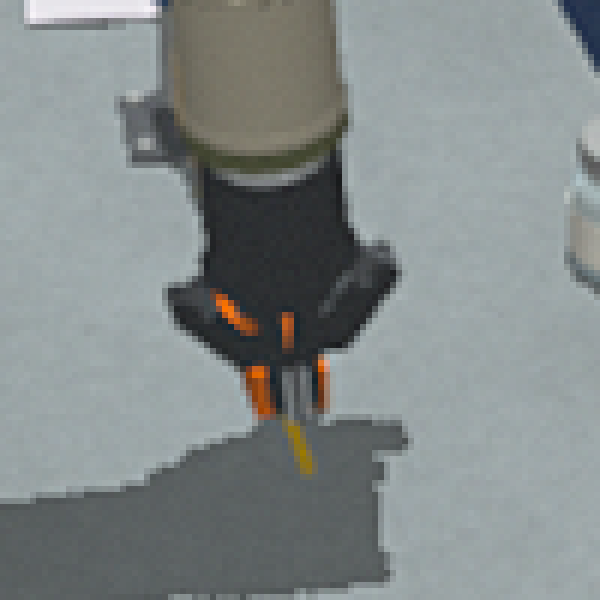

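View pics/t11.png

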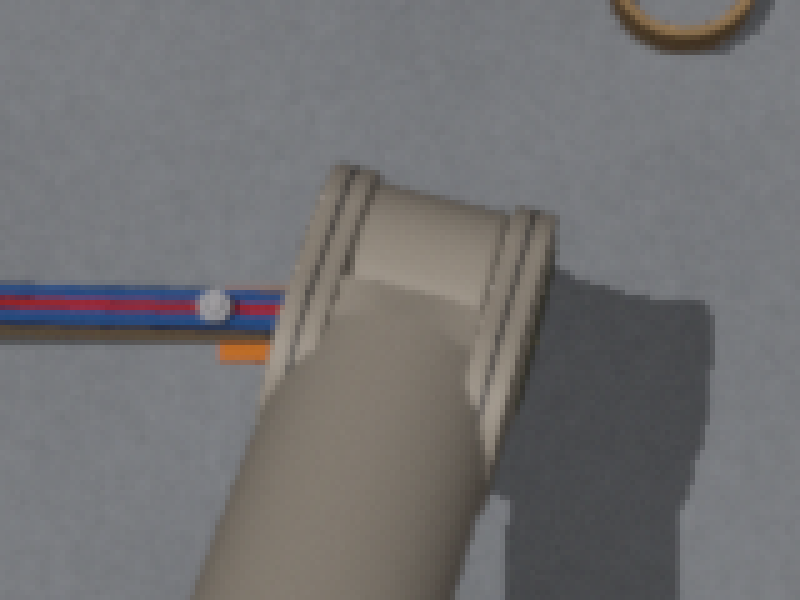

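Call:
play_rows(increments="0 0.002 0 0")

```text
clock: 16.6
position: [0.5617, -0.0311, 0.0166]
ee_rot: [-0.0, 0.682, -0.006, 0.732]
ft_force: [0.1, -1.9, 2.0]
grip_width: -0.001
```

Call:
play_rows(increments="0 0.002 0 0")

```text
clock: 16.7
position: [0.5618, -0.029, 0.0166]
ee_rot: [-0.0, 0.682, -0.006, 0.732]
ft_force: [-0.5, -1.8, 0.6]
grip_width: 0.001
```

Call:
play_rows(increments="0 0.002 0 0")

```text
clock: 16.8
position: [0.5618, -0.0271, 0.0166]
ee_rot: [-0.0, 0.682, -0.006, 0.732]
ft_force: [0.4, -0.8, 1.1]
grip_width: 0.001
```

Call:
play_rows(increments="0 0.002 0 0")

```text
clock: 16.9
position: [0.5618, -0.0256, 0.0166]
ee_rot: [-0.001, 0.682, -0.007, 0.732]
ft_force: [0.2, -6.5, 0.2]
grip_width: 0.002
```

Call:
play_rows(increments="0 0.002 0 0")

```text
clock: 17.0
position: [0.5618, -0.0248, 0.0166]
ee_rot: [-0.001, 0.682, -0.008, 0.732]
ft_force: [-0.5, -5.9, 0.3]
grip_width: -0.001
```

Call:
play_rows(increments="0 0.002 0 0")

```text
clock: 17.1
position: [0.5618, -0.0242, 0.0166]
ee_rot: [-0.001, 0.681, -0.009, 0.732]
ft_force: [0.6, -6.9, 0.5]
grip_width: 0.001
```

Call:
play_rows(increments="0 0.002 0 0")

```text
clock: 17.2
position: [0.5617, -0.0238, 0.0167]
ee_rot: [-0.001, 0.681, -0.01, 0.732]
ft_force: [0.0, -7.3, 0.5]
grip_width: 0.0
```

Call:
play_rows(increments="0 0.004 0 0")

```text
clock: 17.3
position: [0.5617, -0.022, 0.0167]
ee_rot: [-0.001, 0.681, -0.011, 0.732]
ft_force: [0.3, -8.6, 1.6]
grip_width: 0.0
```

Call:
play_rows(increments="0 0.004 0 0")

```text
clock: 17.4
position: [0.5617, -0.0204, 0.0167]
ee_rot: [-0.001, 0.681, -0.013, 0.732]
ft_force: [-0.1, -10.4, 1.9]
grip_width: -0.001
```

Call:
play_rows(increments="0 0.004 0 0")

```text
clock: 17.5
position: [0.5616, -0.0191, 0.0167]
ee_rot: [-0.001, 0.681, -0.015, 0.732]
ft_force: [-0.9, -11.4, 2.0]
grip_width: -0.0
```

Call:
play_rows(increments="0 0.005 0 0")

```text
clock: 17.6
position: [0.5616, -0.0174, 0.0168]
ee_rot: [-0.002, 0.681, -0.017, 0.732]
ft_force: [-0.3, -13.5, 2.1]
grip_width: 0.005
```

Call:
play_rows(increments="0 0.005 0 0")

```text
clock: 17.7
position: [0.5616, -0.016, 0.0168]
ee_rot: [-0.002, 0.681, -0.02, 0.732]
ft_force: [0.3, -15.3, 2.4]
grip_width: 0.001
```

```bash
python3 - <<'E'
from h import *
plan(.5615,-.014,.016,-0.4)
E
```

```text
clk 17.70 pos [ 0.5616 -0.016   0.0168] zyaw -1.38 yyaw 88.50 tilt [ 0.072 -0.031 -0.997] F [  0.3  -15.27   2.41] w 0.001
 world delta [-0.0001  0.002  -0.0008]  tool delta [ 0.0007  0.002  -0.0002] dist 0.0022
 turn about tool x: -0.0171 (-1.0 deg), world yaw change 1.0 q7 0.13 tool delta in new frame [ 0.0007  0.002  -0.0002]
```

Call:
play_rows(increments="0 0.005 0 0")

```text
clock: 17.8
position: [0.5616, -0.015, 0.0169]
ee_rot: [-0.002, 0.681, -0.022, 0.732]
ft_force: [-0.8, -15.1, 2.3]
grip_width: -0.002
```

```bash
python3 - <<'E'
from h import *
plan(.5615,-.014,.016,-0.4)
E
```

```text
clk 17.80 pos [ 0.5616 -0.015   0.0169] zyaw -1.57 yyaw 88.29 tilt [ 0.072 -0.035 -0.997] F [ -0.84 -15.11   2.28] w -0.002
 world delta [-0.0001  0.001  -0.0009]  tool delta [ 0.0008  0.0011 -0.0002] dist 0.0013
 turn about tool x: -0.0205 (-1.2 deg), world yaw change 1.2 q7 0.12 tool delta in new frame [ 0.0008  0.0011 -0.0002]
```

Call:
play_rows(increments="0 0.006 0 0")

```text
clock: 17.9
position: [0.5617, -0.0135, 0.0169]
ee_rot: [-0.002, 0.681, -0.025, 0.732]
ft_force: [-0.3, -17.2, 2.9]
grip_width: 0.005
```

Call:
play_rows(increments="0 -0.01 0 0;0 -0.03 0 0;0 -0.04 0 0;-0.05 -0.04 0 0;-0.05 -0.04 0 0;-0.03 -0.04 0 0;0 -0.04 0 0;0 0 0 0")

```text
clock: 18.7
position: [0.5457, -0.2385, 0.1385]
ee_rot: [-0.004, 0.681, -0.023, 0.732]
ft_force: [0.3, -0.0, -0.1]
grip_width: -0.0
```

```bash
python3 - <<'E'
from h import *
import pickle
plan(.5615,-.014,.016,-0.4)
for n in("top","side"):
    c=camera(n);pickle.dump(c,open(f"pics/{n}12.pkl","wb"))
    x0,y0,w,h=(150,200,180,90) if n=="top" else (250,145,120,120)
    cv2.imwrite(f"pics/{n}12.png",cv2.resize(c["img"][y0:y0+h,x0:x0+w],None,fx=4.4 if n=="top" else 5,fy=4.4 if n=="top" else 5,interpolation=3))
    cv2.imwrite(f"pics/{n}12f.png",c["img"])
E
```

```text
clk 18.70 pos [ 0.5457 -0.2385  0.1385] zyaw -1.47 yyaw 88.38 tilt [ 0.072 -0.038 -0.997] F [ 0.26 -0.02 -0.09] w -0.0
 world delta [ 0.0158  0.2245 -0.1225]  tool delta [0.1147 0.2291 0.0012] dist 0.2562
 turn about tool x: -0.0186 (-1.1 deg), world yaw change 1.1 q7 0.5 tool delta in new frame [0.1147 0.229  0.0054]
```

View pics/top12.png

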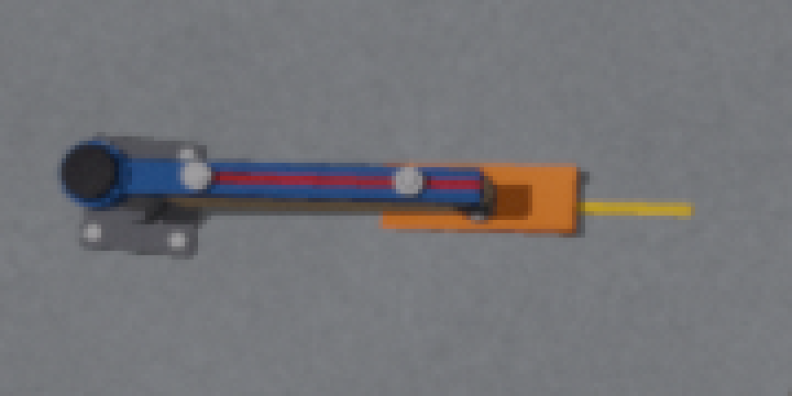

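View pics/side12.png

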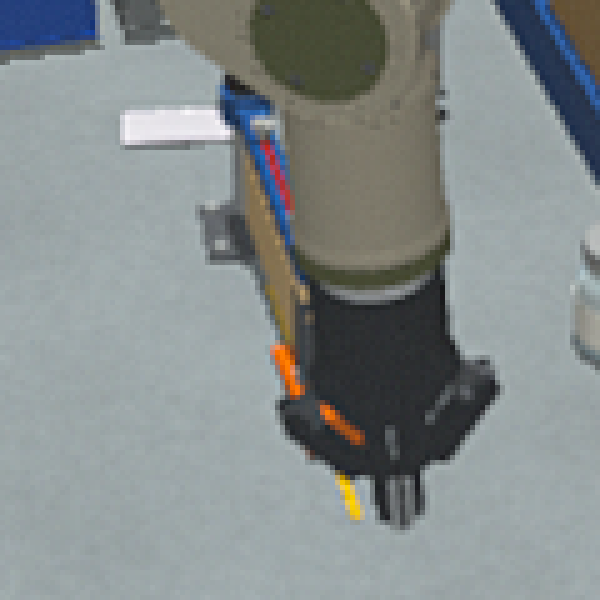

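Call:
play_rows(increments="-0.04 0 0 0;-0.04 0 -0.03 0;0 0 -0.04 0;0 0 -0.04 0;0 0 0 0;0 0 0 0")

```text
clock: 19.4
position: [0.4298, -0.2178, 0.2084]
ee_rot: [-0.008, 0.683, -0.012, 0.73]
ft_force: [0.4, 0.4, 0.7]
grip_width: -0.0
```

```bash
python3 - <<'E'
from h import *
import pickle
plan(.5615,-.014,.016,-0.4)
for n in("top","side"):
    c=camera(n);pickle.dump(c,open(f"pics/{n}13.pkl","wb")); c0=pickle.load(open(f"pics/{n}3.pkl","rb"))
    x0,y0,w,h=(150,200,180,90) if n=="top" else (250,145,120,120)
    cv2.imwrite(f"pics/{n}13.png",cv2.resize(c["img"][y0:y0+h,x0:x0+w],None,fx=4.4 if n=="top" else 5,fy=4.4 if n=="top" else 5,interpolation=3))
    cv2.imwrite(f"pics/{n}13f.png",c["img"])
    rb=(190,270,225,260) if n=="top" else (290,320,160,210)
    for cc in (c0,c):
        hsv=cv2.cvtColor(cc["img"],cv2.COLOR_BGR2HSV); m=cv2.inRange(hsv,(165,90,60),(180,255,255))
        k=np.zeros_like(m);k[rb[2]:rb[3],rb[0]:rb[1]]=m[rb[2]:rb[3],rb[0]:rb[1]]
        Q=np.array([at_z(cc,p,.118)[:2] for p in np.argwhere(k)[:,::-1].astype(float)])
        pr=np.polyfit(Q[:,1],Q[:,0],1); print(n,len(Q),np.polyval(pr,.055),pr[0])
c=pickle.load(open("pics/top13.pkl","rb"))
hsv=cv2.cvtColor(c["img"],cv2.COLOR_BGR2HSV);m=cv2.inRange(hsv,(5,150,100),(18,255,255));m[:, :220]=0;m[:,330:]=0;m[:225]=0;m[265:]=0
P=np.argwhere(m>0)[:,::-1]; u=P[:,0].max(); r=P[P[:,0]==u-1]
print(at_z(c,(u+.5,r[:,1].mean()),.028), (P[P[:,0]==280][:,1].mean(),P[P[:,0]==262][:,1].mean()))
E
```

```text
clk 19.40 pos [ 0.4298 -0.2178  0.2084] zyaw -0.26 yyaw 89.63 tilt [ 0.067 -0.029 -0.997] F [0.36 0.45 0.7 ] w -0.0
 world delta [ 0.1317  0.2038 -0.1924]  tool delta [0.1948 0.21   0.1176] dist 0.3097
 turn about tool x: 0.0025 (0.1 deg), world yaw change -0.1 q7 0.33 tool delta in new frame [0.1948 0.2103 0.1171]
top 108 0.5618513539953836 0.008085597316751606
top 111 0.5620969148410466 0.006211336767078724
side 20 0.5609068364693285 -0.00046033884054904006
side 19 0.5609579507959114 -0.000622316134268365
[ 0.56325331 -0.00206984  0.028     ] (np.float64(245.0), np.float64(244.0))
```

View pics/side13f.png

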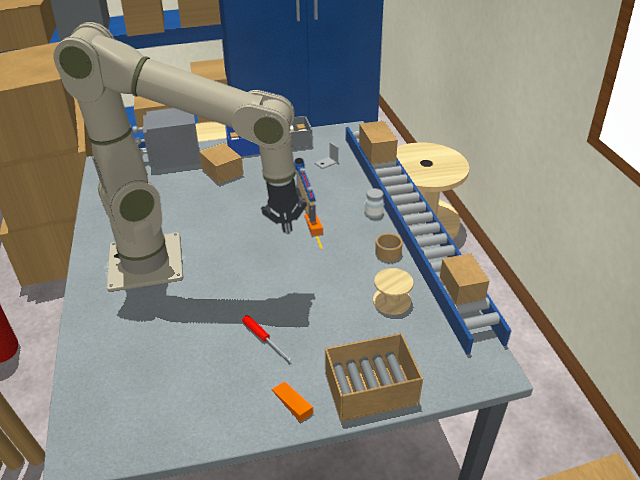

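View pics/side13.png

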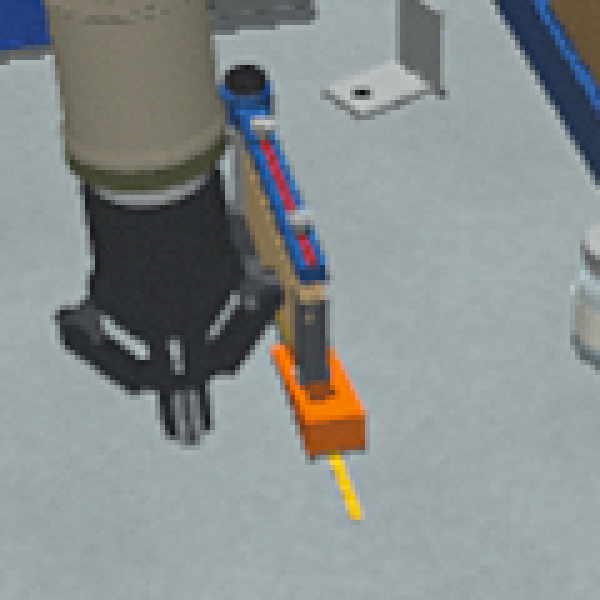

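View pics/top13f.png

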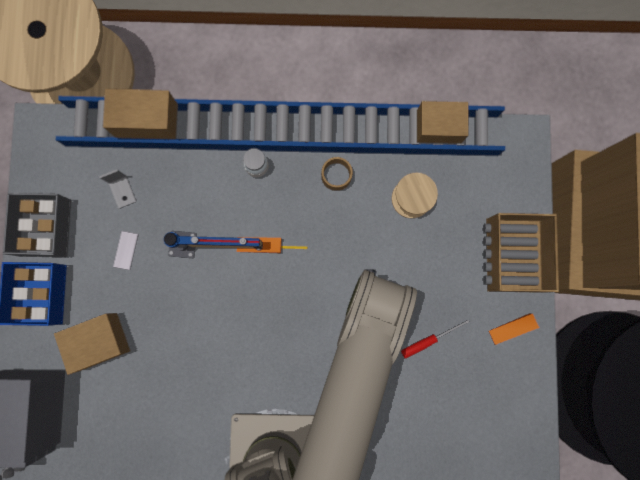

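```bash
python3 -c "
from h import *
print(workorder.hand_in()); print(get_obs()['clock'])"
```

```text
the job is handed in; nothing more can be done
None
the job is handed in; nothing more can be done
```

The gate stands on the yellow line with the wedge jammed under its free end, and I handed the job in at about 19.5 s on the robot's clock. I could not see the panel's lift directly; about 2.5 mm is what the push distance and force give.

**What I did:** I swung the gate onto the line with the shut fingers. I took the left-hand orange wedge, at about (416, 284) in the top picture, and set it on the line with its toe towards the hinge. Then I backed off and pushed it in from its heel.

**Gate:** After the push, the top camera puts the tip within about 0.3 mm of the line. The side camera agrees at the tip, though its fitted gate angle is about 0.35° off the line; that fit rests on only about 20 stripe pixels.

**Jam:**
- **Touch:** The wedge met the shoe at TCP y between about -0.027 and -0.0255, with the push jumping to about 6.5 N.
- **Drive:** I drove it about 13 mm further, to a push of 17.2 N. That is 2.4 to 2.7 mm of lift.
- **Least sure point:** 17.2 N is at the low end of the 17 to 21 N band, and the force reading wanders by about 1 N.

**Left as it was:** In the last pictures the wedge sits alone under the shoe on the line, and the gripper is clear of everything. The bystanders and the other orange wedge look unmoved by eye; I did not measure their positions.

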